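# Lock the press cylinder's clevis pin with its R-clip

### The arm

A 6-joint arm with a two-finger parallel gripper is mounted at the origin on the work surface. World frame = base frame: x ahead of the robot, y to its left, z up, the work surface at z = 0. Lengths are in m, angles in rad, forces in N, time in s.
With the tool pointing down it reaches from about 0.425 to 0.95 m from the base axis. Payload 3.5 kg.
Tool frame: the origin (TCP) lies midway between the tips of the shut fingers; the grasp point (between the pads) lies 19 mm behind it; z points along the fingers, y is the line along which they close (so a half turn about z gives the same grasp; the last joint's range is limited). The gripper opens to 85 mm and grips with 20 to 120 N. Pads are 22 mm wide; open, the fingers measure 114 mm over their backs; the gripper's body (76 mm by 85 mm) begins 54 mm behind the grasp point. The pads swing forward as they close: fully open they stand 13 mm farther back than shut.
Start: joints at [-1.438, 0.286, 1.577, -0, 1.279, -0.15], TCP at [0.188, -0.648, 0.231] pointing down, gripper open.
Joint ranges: [-2.77, 2.77], [-0.9, 2.22], [0.21, 2.48], [-1.53, 4.67], [0.24, 2.81], [-2.84, 2.84]. Speed limits (rad/s): [2.79, 2.79, 3.14, 3.14, 3.14, 3.14].

### API

Orientations are given as a unit quaternion [x, y, z, w].
In Python, from plant import ctrl gives the robot as it stands. The module is installed in compiled form; this text tells all that it offers.
- The arm moves only by the shell command python3 -m inch 'ROWS' [FORCE]. ROWS is JSON, a list of rows, each a list of 5 numbers: the closure, from 0 (fully open) to 1 (shut), then the shift along the tool's x, y, z in m, then the turn about the tool's z in degrees. A call has 1 to 5 rows; each row is the pose to reach, as a shift and turn from the pose commanded when the call began, along the tool's axes at that moment; what a row does not reach only later rows make up. A row lasts 1/12 s, in which the tool goes at most 41.7 mm and 7.16 degrees, less where a joint would pass 70% of its speed; a pose out of reach is approached as far as the arm can. A call with a gripper value outside its range is refused whole. The fingers move at their own pace and stop on an object; FORCE is the grip in N (left out, the last holds). Time passes only in rows, so rows that repeat a pose let the fingers close. It gives the time, the measured TCP pose, the force, the opening and the grip force at its end, in the units of the state.
- ctrl.get_state(): the state, without advancing time (a new reading comes with each control period).
- ctrl.read_camera(name): name is "side" or "top"; returns a dict with "pixels" (480x640x3 uint8, red, green, blue), "depth" (480x640 float32, m along the optical axis (not along the pixel's ray), 0 where there is no reading), "fx", "fy", "cx", "cy" (pixels), "xyz" and "rotation" of the camera in the world. Camera axes: x right, y down, z forward; pixel columns grow to the right and rows downward; lengths in m; the calibration is good to about 2 mm. A picture is of the moment at which its call begins.
- ctrl.sign_off(): hands the job in; it is judged then, once.
Trained networks look in a picture, given as the dict that the camera call returned (one of the last four; its "shot" number tells which), for a name from the list of things; names that differ only in an ending like _2 or _b are one class to them, and where a whole thing is asked for, a point or a joint stands for the part that bears it (a point fixed in the world has none). Each returns a list of dicts, best first, with "score" (0 to 1); they miss things now and then, are a little off and sometimes report something else, mostly with a low value. They report only what shows in the picture. A call takes as long as a camera call. They do not tell look-alikes from the thing itself.
- ctrl.spot_in(query, picture): "at" ([column, row] in pixels, amid what is visible of it).
- ctrl.tip_of(query, picture): "at" ([column, row] in pixels: a listed point, or the origin of a listed thing).
The state is a dict: "time": time; "qpos": joint angles; "dq": joint speeds; "joint_efforts": joint torques, N m; "eef_pos": TCP position; "tcp_rot": TCP orientation; "contact_force": force on the tool from outside, world axes, zero at the start; "wrist_torque": the same for the moment, N m; "opening": opening from 0.0 (shut) to 1.0 (fully open); "finger_force": force on a finger pad.
Only numpy, scipy, OpenCV 4.12 (cv2) and the standard library are available. Lean on these libraries where they do the work, as an engineer would, in place of code of your own. Each camera call takes 0.05 s, during which the arm holds its last target. There are 200 camera calls.

### The job

Secure the clevis pin of the press cylinder: take the large R-clip (the one with a bent spring leg, not its small copy or the plain straight pin) from the rail rack and push it straight down onto the pin's free end, so that its straight leg goes through the cross-hole and its bent leg snaps over the side of the shaft. Leave it sitting upright and square across the pin, pushed fully home, and leave the small clip hanging in the rack.

Things in the scene. Friction and masses are not known exactly. Their poses are not given: they have to be found in the camera images.
- clip: Large R-clip, 0.11 kg, hanging upright in a rail rack 100 mm high. Grey head 36 x 16 x 40 mm (wire loop 13 mm above it), two legs of 7 mm wire in its x-z plane. Origin: straight leg's axis at the head's underside; z up; head spans x -10 to 26, y -8 to 8, z 0 to 40. Grip its flat faces (16 mm, along y) 24 mm up. In the rack the small clip and a plain pin hang beside it, 70 mm or more apart.
- leg_tip (a point): Tapered lower tip of the clip's straight leg, 84 mm below the clip's origin. The bent leg (+x side, tip at z -75) is a spring that bellies round the shaft and pinches in below it. Fully home, the shaft's centre lies 42 mm below the clip's origin. Riding over takes a push of about 10 to 20 N; then it snaps in and centres its own height. It may lie on either side of the shaft.
- hole (a point): Centre of the cross-hole inside the clevis pin, 85 mm above the table; fixed. y: along the level pin to its free end, 28 mm on; x: level, across the pin; z up. Pin diameter 32. The hole runs vertically, 15 long (y), 10 wide (x), mouth rounded to 18. From the hole: washer (48 diameter) at y -37, clevis from y -42, 26 above the axis; cylinder at x 80 to 250, y -38 to -118, 60 above it.
- small_clip: Small R-clip (two thirds the size: head 23 x 15 x 26 mm, legs of 4.5 mm wire, 55 mm long), a bystander in the same rack, to be left there. Origin and axes as for the large clip. The rack is two level rails, 30 mm wide together, tops 100 mm above the table; heads rest on them, legs hang in the 10 mm gap.
Not all that is in view belongs to the job. What is shaped like the clip but green is not meant.

How it is judged:
At the end, for the whole second after the job is handed in: The large clip is on the pin, at rest, let go: the hole's centre in the clip's frame is within 10 mm in x, 12 mm in y and at z = -33 to -52 mm (home: -42); the clip is upright within 15 degrees and square across the pin within 20, bent leg on either side (x of hole in the frame of clip between -0.01 and 0.01 m and y of hole in the frame of clip between -0.012 and 0.012 m and z of hole in the frame of clip between -0.052 and -0.033 m and angle between the y axis of clip and the y axis of hole, either way round below 0.35 rad and angle between clip's own z axis and vertical below 0.26 rad and linear speed of clip below 0.02 m/s); the robot touches nothing.
It fails at once if the small clip was moved by more than 40 mm (distance of small_clip from where it was at the start of the episode above 0.04 m).
It also fails if it takes over 43 s, if anything falls off the work surface, if the arm or the gripper's body presses on something with over 40 N, if the wrist force passes 120 N, or if a joint passes its speed limit or range.

## Working session

There is one attempt and no reset: what is moved stays moved. The work goes in short steps, Python scripts to look and compute and a shell command to move; the robot and the scene stay as the last step left them, time stands still between calls to the robot, and variables do not carry over. Pictures are saved under pics/ and viewed, at most 10 in all, crops included, and the job is handed in when it is done.

```bash
mkdir -p pics; cat > h.py <<'E'
from plant import ctrl
import numpy as np, cv2
def cloud(p):
    d=p["depth"]; v,u=np.mgrid[:480,:640]
    c=np.stack([(u-p["cx"])/p["fx"]*d,(v-p["cy"])/p["fy"]*d,d],-1)
    w=c@np.array(p["rotation"]).T+np.array(p["xyz"]); w[d==0]=np.nan
    return w
def save(p,n): cv2.imwrite(n,p["pixels"][:,:,::-1])
E
python3 - <<'E'
from h import *
s=ctrl.get_state(); print({k:np.round(v,3).tolist() for k,v in s.items()})
for n in("side","top"):
    p=ctrl.read_camera(n); save(p,f"pics/{n}0.png"); w=cloud(p); np.save(n+"0.npy",w)
    print(n,p["fx"],np.round(p["xyz"],3),np.round(p["rotation"],2).tolist())
    for q in("clip","small_clip","leg_tip","hole"):
        for f in (ctrl.spot_in,ctrl.tip_of):
            try:
                for r in f(q,p)[:4]:
                    a=np.round(r["at"]).astype(int); print(q,f.__name__,a,round(r["score"],2),np.round(w[min(a[1],479),min(a[0],639)],3))
            except Exception as e: print(q,e)
E
```

```text
{'time': 0.0, 'qpos': [-1.438, 0.287, 1.578, 0.0, 1.279, -0.15], 'dq': [0.001, 0.001, -0.0, -0.0, 0.001, 0.0], 'joint_efforts': [0.002, -40.598, -29.262, -0.0, 0.006, 0.0], 'eef_pos': [0.188, -0.648, 0.23], 'tcp_rot': [0.99, 0.141, 0.0, -0.001], 'contact_force': [0.369, 1.471, 0.151], 'wrist_torque': [0.0, -0.024, -0.019], 'finger_force': 0.0, 'opening': 1.003}Traceback (most recent call last):
  File "<stdin>", line 4, in <module>
  File "h.py", line 6, in cloud
    w=c@np.array(p["rotation"]).T+np.array(p["xyz"]); w[d==0]=np.nan
      ~^~~~~~~~~~~~~~~~~~~~~~~~~~
ValueError: matmul: Input operand 1 has a mismatch in its core dimension 0, with gufunc signature (n?,k),(k,m?)->(n?,m?) (size 4 is different from 3)
```

Rotation is a quaternion.

```bash
sed -i 's/np.array(p\["rotation"\]).T/R.from_quat(p["rotation"]).as_matrix().T/; 2a from scipy.spatial.transform import Rotation as R' h.py
python3 - <<'E'
from h import *
for n in("side","top"):
    p=ctrl.read_camera(n); save(p,f"pics/{n}0.png"); w=cloud(p); np.save(n+"0.npy",w)
    print(n,p["fx"],np.round(p["xyz"],3),np.round(R.from_quat(p["rotation"]).as_matrix(),2).tolist())
    for q in("clip","small_clip","leg_tip","hole"):
        for f in (ctrl.spot_in,ctrl.tip_of):
            try:
                for r in f(q,p)[:4]:
                    a=np.round(r["at"]).astype(int); print(q,f.__name__,a,round(r["score"],2),np.round(w[min(a[1],479),min(a[0],639)],3))
            except Exception as e: print(q,e)
E
```

```text
side 610.1724762953455 [-0.224  0.831  0.752] [[-0.75, -0.38, 0.54], [-0.67, 0.44, -0.6], [-0.01, -0.81, -0.58]]
clip call [297 400] 0.9 [0.201 0.405 0.017]
clip call [227 225] 0.88 [0.515 0.255 0.115]
clip call [162 369] 0.86 [0.405 0.502 0.016]
clip call [264 312] 0.6 [0.382 0.298 0.011]
clip call [160 366] 0.87 [0.413 0.5   0.015]
clip call [268 312] 0.86 [0.378 0.292 0.009]
clip call [230 229] 0.8 [0.516 0.248 0.102]
small_clip call [254 202] 0.63 [0.53  0.172 0.119]
small_clip call [253 204] 0.45 [0.527 0.177 0.118]
leg_tip call [166 366] 0.93 [0.405 0.494 0.016]
leg_tip call [298 396] 0.72 [0.206 0.398 0.016]
leg_tip call [268 311] 0.59 [0.376 0.293 0.013]
leg_tip call [226 227] 0.55 [0.515 0.258 0.112]
leg_tip call [283 350] 0.91 [0.299 0.335 0.001]
leg_tip call [242 410] 0.88 [0.258 0.466 0.004]
leg_tip call [169 328] 0.82 [ 0.487  0.429 -0.001]
leg_tip call [234 263] 0.75 [0.527 0.238 0.01 ]
hole call [360 140] 0.77 [ 0.594 -0.24   0.073]
hole call [254 202] 0.19 [0.53  0.172 0.119]
hole call [378 152] 0.81 [ 0.501 -0.187  0.093]
top 556.0655017100665 [0.329 0.156 1.413] [[-
[... 257 characters left out ...]
33] 0.85 [0.428 0.498 0.013]
clip call [269 257] 0.81 [0.364 0.288 0.015]
clip call [223 318] 0.61 [0.213 0.405 0.012]
clip call [280 187] 0.45 [0.522 0.249 0.144]
small_clip call [315 180] 0.59 [0.538 0.168 0.136]
small_clip call [317 182] 0.39 [0.534 0.164 0.129]
leg_tip call [226 318] 0.92 [0.213 0.397 0.018]
leg_tip call [271 248] 0.78 [0.387 0.283 0.015]
leg_tip call [189 239] 0.59 [0.413 0.49  0.014]
leg_tip call [198 299] 0.92 [ 0.261  0.471 -0.001]
leg_tip call [208 214] 0.74 [0.476 0.443 0.006]
leg_tip call [253 280] 0.55 [ 0.307  0.331 -0.   ]
hole call [489 149] 0.68 [ 0.605 -0.238  0.127]
hole call [465 188] 0.92 [ 0.519 -0.187  0.1  ]
hole call [281 188] 0.32 [0.521 0.247 0.135]
```

View pics/side0.png

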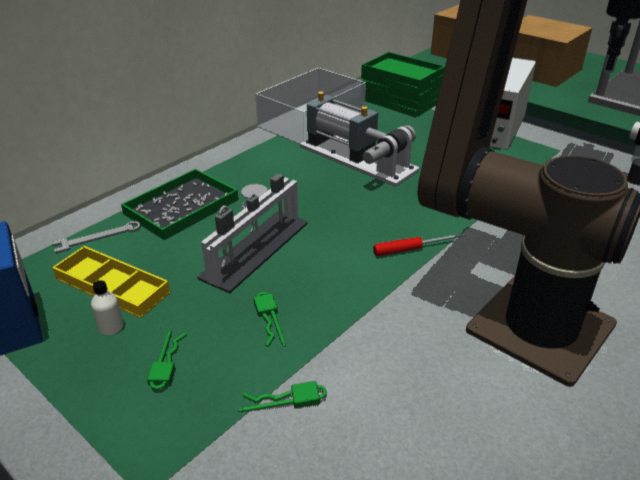

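View pics/top0.png

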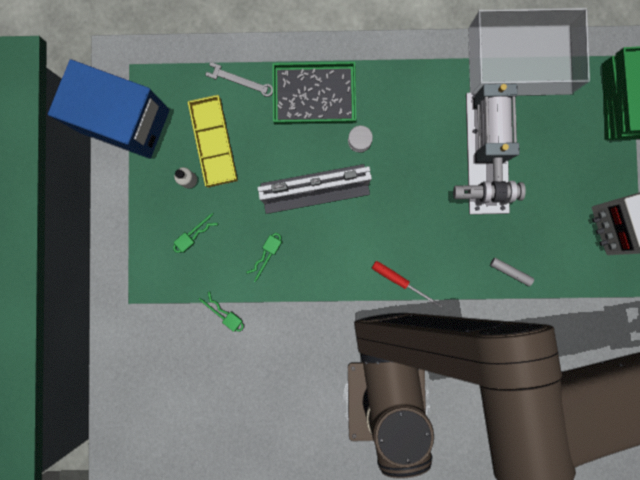

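The side view shows three grey heads in the rack, at about (225,220), (252,202) and (277,185). The green clips at (265,305), (161,375) and (308,393) are decoys. The head at (225,220) is the largest, so it is probably the large clip; the other two are the small clip and the plain pin. The pin's free end is at (378,155). I'll confirm with an enlarged crop.

```bash
python3 - <<'E'
from h import *
a=cv2.imread("pics/side0.png"); b=cv2.imread("pics/top0.png")
A=cv2.resize(a[165:295,190:320],(400,400),interpolation=cv2.INTER_CUBIC);B=cv2.resize(b[150:220,250:380],(400,215),interpolation=cv2.INTER_CUBIC)
C=cv2.resize(b[155:225,440:540],(400,280),interpolation=cv2.INTER_CUBIC)
D=cv2.resize(a[115:185,345:425],(400,320),interpolation=cv2.INTER_CUBIC)
o=np.zeros((600,800,3),np.uint8);o[:400,:400]=A;o[:215,400:]=B;o[215:495,400:]=C;o[400:600,:400]=cv2.resize(D,(400,200))
cv2.imwrite("pics/crop0.png",o)
w=np.load("top0.npy");s=np.load("side0.npy")
# rack heads: points above 0.112
for nm,W in(("top",w),("side",s)):
    m=(W[...,2]>.108)&(W[...,2]<.17)&(W[...,0]>.4)&(W[...,0]<.65)&(W[...,1]>.05)&(W[...,1]<.4)
    n,l=cv2.connectedComponents(m.astype(np.uint8))
    for i in range(1,n):
        q=W[l==i]
        if len(q)>8:
            t=q[:,2]; print(nm,len(q),q.min(0).round(3),q.max(0).round(3),q.mean(0).round(3),cv2.minAreaRect((q[:,:2]*1000).astype(np.float32)))
m=(w[...,2]>.095)&(w[...,2]<.104)&(w[...,0]>.4)&(w[...,0]<.62)&(w[...,1]>.05)&(w[...,1]<.4)
print("rack",cv2.minAreaRect((w[m][:,:2]*1000).astype(np.float32)))
# pin
for z0,z1 in((.092,.104),(.075,.085)):
  m=(w[...,2]>z0)&(w[...,2]<z1)&(w[...,0]>.44)&(w[...,0]<.58)&(w[...,1]>-.26)&(w[...,1]<-.14)
  q=w[m];print(z0,len(q),q.min(0),q.max(0))
print(np.round(w[176:208:2,450:478:3,2],3))
print(np.round(w[176:208:2,464,:2],3).tolist()); print(np.round(w[192,450:478:3,:2],3).tolist())
E
```

```text
top 99 [0.542 0.073 0.111] [0.561 0.101 0.138] [0.549 0.087 0.129] ((550.8020629882812, 87.2447280883789), (16.31545639038086, 28.176769256591797), 9.740011215209961)
top 71 [0.528 0.157 0.108] [0.545 0.18  0.14 ] [0.536 0.168 0.125] ((537.270751953125, 168.26596069335938), (15.378923416137695, 23.078227996826172), 10.275814056396484)
top 137 [0.512 0.234 0.108] [0.532 0.27  0.154] [0.521 0.252 0.137] ((522.6732788085938, 252.4882354736328), (16.648710250854492, 35.74600601196289), 10.449708938598633)
side 182 [0.539 0.072 0.108] [0.558 0.105 0.134] [0.546 0.093 0.123] ((548.8291625976562, 88.41751861572266), (17.903894424438477, 33.52656555175781), 3.200596809387207)
side 144 [0.527 0.157 0.108] [0.542 0.183 0.133] [0.533 0.173 0.12 ] ((534.4765625, 170.2701873779297), (14.721364974975586, 25.765932083129883), 2.6857242584228516)
side 370 [0.51  0.235 0.108] [0.529 0.274 0.153] [0.517 0.258 0.129] ((519.4601440429688, 254.41989135742188), (18.75688362121582, 39.58575439453125), 1.6782011985778809)
rack ((535.7382202148438, 176.4047088623047), (31.496915817260742, 258.23095703125), 9
[... 1091 characters left out ...]
001 -0.004 -0.005  0.001  0.011  0.007  0.031]
 [ 0.005 -0.003  0.004  0.     0.001 -0.001  0.001  0.018  0.009  0.03 ]
 [ 0.002  0.004  0.002  0.001  0.004 -0.003  0.003  0.013  0.016  0.038]
 [-0.007  0.002  0.002 -0.002 -0.002 -0.     0.001  0.011  0.011  0.018]]
[[0.564, -0.211], [0.56, -0.212], [0.553, -0.21], [0.549, -0.21], [0.544, -0.21], [0.525, -0.186], [0.519, -0.184], [0.517, -0.189], [0.523, -0.211], [0.504, -0.183], [0.5, -0.184], [0.496, -0.185], [0.502, -0.208], [0.498, -0.21], [0.493, -0.21], [0.487, -0.208]]
[[0.523, -0.173], [0.513, -0.163], [0.51, -0.165], [0.51, -0.172], [0.509, -0.179], [0.523, -0.212], [0.512, -0.198], [0.509, -0.201], [0.509, -0.208], [0.509, -0.215]]
```

View pics/crop0.png

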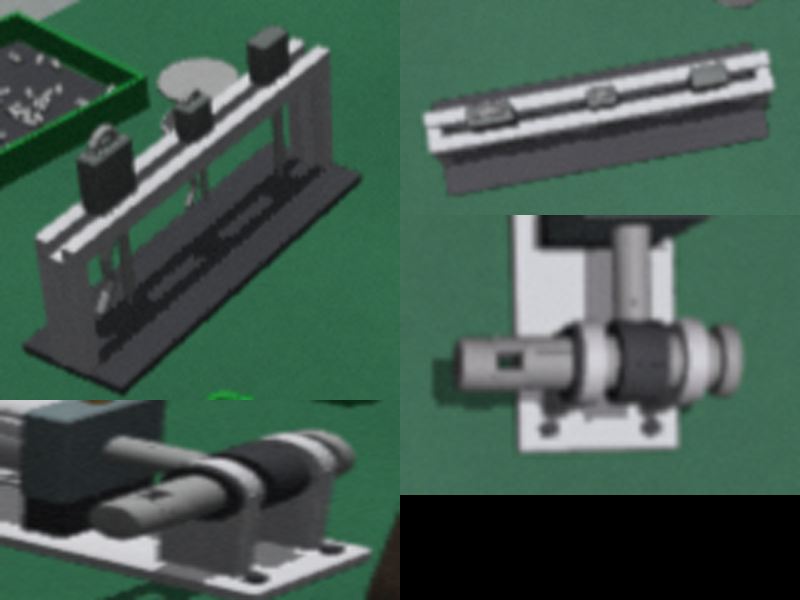

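The crop confirms the choice:
- **Large clip:** side (225,220), top (274,188). It has the biggest head, a wire loop and a bent leg on the rack's outer (+y) side, so this is the one meant.
- **Small clip:** the middle head at (252,202) is a small copy with a loop.
- **Plain pin:** the far head at (277,185) has no loop.
- **Cross-hole:** the dark slot at about (467,191) in the top picture.

Next I'll measure the hole more finely and plan the approach.

```bash
cat >> h.py <<'E'
def ray(p,uv,z):
    M=R.from_quat(p["rotation"]).as_matrix(); d=M@np.array([(uv[0]-p["cx"])/p["fx"],(uv[1]-p["cy"])/p["fy"],1]); o=np.array(p["xyz"])
    return o+d*(z-o[2])/d[2]
def proj(p,x):
    c=R.from_quat(p["rotation"]).as_matrix().T@(np.array(x)-p["xyz"]); return np.array([p["fx"]*c[0]/c[2]+p["cx"],p["fy"]*c[1]/c[2]+p["cy"]])
def yaw(s):
    x=R.from_quat(s["tcp_rot"]).as_matrix()[:,0]; return np.degrees(np.arctan2(x[1],x[0]))
def delta(pos,yw,tgt,tyaw):
    a=np.radians(yw); d=np.array(tgt)-pos
    return np.r_[d@[np.cos(a),np.sin(a),0],d@[np.sin(a),-np.cos(a),0],-d[2],(yw-tyaw+180)%360-180]
E
python3 - <<'E'
from h import *
p=ctrl.read_camera("top"); g=p["pixels"].astype(int).sum(2); print(g[182:202,450:484])
# hole centroid
sub=g[186:197,461:474]; wt=np.clip(230-sub,0,None); v,u=np.mgrid[186:197,461:474]
c=(np.sum(u*wt)/wt.sum(),np.sum(v*wt)/wt.sum()); print(c,ray(p,c,.099))
for n in("top","side"):
    q=ctrl.read_camera(n)
    for r in ctrl.tip_of("hole",q)[:1]: print(n,r["at"],ray(q,r["at"],.085),ray(q,r["at"],.1))
s=ctrl.get_state(); pos=s["eef_pos"]; y=yaw(s); print(s["time"],y)
for t in([.34,-.52,.24],[.45,-.35,.25],[.5,-.15,.25],[.52,.05,.25],[.5222,.2528,.24]):
    print(delta(pos,y,t,99.65).round(3)); pos=np.array(t)
E
```

```text
[[253 259 261 258 254 253 256 256 261 262 265 257 257 255 252 255 261 242
  291 495 614 635 631 631 631 631 632 630 630 616 542 415 319 242]
 [257 262 257 255 254 253 251 251 259 257 254 258 252 256 258 255 251 232
  281 490 610 632 629 624 631 628 629 626 587 526 366 198 119 128]
 [257 253 261 265 255 252 247 244 249 245 250 248 252 258 275 257 265 241
  264 443 558 583 580 579 576 581 578 560 437 315 183  97  75 110]
 [260 260 258 258 246 257 259 250 250 249 256 242 245 281 300 279 284 274
  269 365 422 441 437 434 435 437 434 413 311 239 220 199 147 115]
 [259 262 261 241 226 278 320 323 319 315 311 308 291 317 335 335 327 339
  340 351 352 351 357 365 368 361 374 363 347 344 348 343 272 163]
 [256 262 257 216 199 282 372 389 387 385 381 372 369 362 387 387 385 386
  390 389 380 375 395 404 398 400 404 406 401 405 411 409 368 217]
 [260 260 252 201 167 270 396 433 424 424 424 417 407 406 393 387 374 382
  374 371 376 408 438 433 410 410 411 404 402 410 412 410 379 221]
 [258 261 238 179 155 256 423 461 449 451 443 443 443 417 327 290 290 281
  274 249 295 423 467 453 409 388 391 3
[... 1568 characters left out ...]
9  79 129]
 [150 150 152 152 161 147 151 145 149 148 149 144 145 151 158 144 151 151
  141 258 434 475 480 461 388 280 193 158 158 145 122 106 121 149]]
(np.float64(467.20471014492756), np.float64(191.12409420289856)) [ 0.51147008 -0.19196376  0.099     ]
top [463.8, 190.8] [ 0.51432904 -0.18754863  0.085     ] [ 0.51223117 -0.18367395  0.1       ]
side [377.4, 152.0] [ 0.5108609  -0.19951149  0.085     ] [ 0.49434658 -0.17634634  0.1       ]
1.2 16.203478540485
[ 1.8100e-01 -8.1000e-02 -9.0000e-03 -8.3447e+01]
[ 1.5300e-01 -1.3300e-01 -1.0000e-02 -8.3447e+01]
[  0.104  -0.178  -0.    -83.447]
[ 7.5000e-02 -1.8600e-01 -0.0000e+00 -8.3447e+01]
[ 5.9000e-02 -1.9400e-01  1.0000e-02 -8.3447e+01]
```

```bash
python3 - <<'E'
from h import *
s=ctrl.get_state(); pos=s["eef_pos"]; y=yaw(s)
for t,ty in(([.34,-.52,.24],51.2),([.45,-.35,.25],86.2),([.5,-.15,.25],99.65),([.52,.05,.25],99.65),([.5222,.2528,.22],99.65)):
    print(delta(pos,y,t,ty).round(3)); pos=np.array(t);y=ty
E
```

```text
[ 1.8100e-01 -8.1000e-02 -9.0000e-03 -3.4997e+01]
[ 2.01e-01 -2.10e-02 -1.00e-02 -3.50e+01]
[  0.203   0.037  -0.    -13.45 ]
[ 0.194  0.053 -0.     0.   ]
[0.2   0.036 0.03  0.   ]
```

```bash
python3 -m inch '[[0,0.181,-0.081,-0.01,-35],[0,0.181,-0.081,-0.01,-35],[0,0.181,-0.081,-0.01,-35],[0,0.181,-0.081,-0.01,-35],[0,0.181,-0.081,-0.01,-35]]' 40
python3 -m inch '[[0,0.201,-0.021,-0.01,-35],[0,0.201,-0.021,-0.01,-35],[0,0.201,-0.021,-0.01,-35],[0,0.201,-0.021,-0.01,-35],[0,0.201,-0.021,-0.01,-35]]'
python3 -m inch '[[0,0.203,0.037,0,-13.4],[0,0.203,0.037,0,-13.4],[0,0.203,0.037,0,-13.4],[0,0.203,0.037,0,-13.4],[0,0.203,0.037,0,-13.4]]'
```

```text
time: 1.62
eef_pos: [0.3415, -0.5178, 0.2417]
tcp_rot: [0.9, 0.435, 0.0, 0.0]
contact_force: [0.9, -0.3, -0.4]
opening: 0.996
finger_force: 0.0
time: 2.03
eef_pos: [0.4503, -0.3477, 0.2518]
tcp_rot: [0.728, 0.686, 0.0, 0.0]
contact_force: [1.0, -0.7, -0.4]
opening: 0.998
finger_force: 0.0
time: 2.45
eef_pos: [0.4997, -0.1478, 0.2516]
tcp_rot: [0.645, 0.764, 0.0, 0.0]
contact_force: [0.1, -1.0, -0.4]
opening: 0.999
finger_force: 0.0
```

```bash
python3 - <<'E'
from h import *
s=ctrl.get_state(); pos=s["eef_pos"]; y=yaw(s); print(pos,y,R.from_quat(s["tcp_rot"]).as_matrix()[2])
for t,ty in(([.52,.05,.25],99.65),([.5222,.2528,.22],99.65)):
    print(delta(pos,y,t,ty).round(4)); pos=np.array(t);y=ty
E
```

```text
[ 0.49967671 -0.14780289  0.25164847] 99.60297072429152 [-2.91674227e-04  7.43915383e-04 -9.99999681e-01]
[ 0.1916  0.053   0.0016 -0.047 ]
[0.1996 0.0362 0.03   0.    ]
```

```bash
python3 -m inch '[[0,0.192,0.053,0,0],[0,0.192,0.053,0,0],[0,0.192,0.053,0,0],[0,0.192,0.053,0,0],[0,0.192,0.053,0,0]]'
python3 -m inch '[[0,0.1995,0.036,0.03,0],[0,0.1995,0.036,0.03,0],[0,0.1995,0.036,0.03,0],[0,0.1995,0.036,0.03,0],[0,0.1995,0.036,0.03,0]]'
python3 - <<'E'
from h import *
p=ctrl.read_camera("side"); save(p,"pics/side1.png")
s=ctrl.get_state(); print(s["eef_pos"],s["time"],delta(s["eef_pos"],yaw(s),[.5222,.2528,.105],99.65).round(4))
E
```

```text
time: 2.87
eef_pos: [0.5195, 0.0511, 0.2517]
tcp_rot: [0.645, 0.764, 0.001, 0.0]
contact_force: [0.7, 0.2, -0.3]
opening: 0.997
finger_force: 0.0
time: 3.28
eef_pos: [0.5215, 0.2533, 0.2213]
tcp_rot: [0.645, 0.764, 0.0, 0.0]
contact_force: [0.3, 0.4, -0.5]
opening: 1.001
finger_force: 0.0
[0.52028568 0.25864219 0.21991945] 3.3333 [-0.0061  0.0009  0.1149  0.196 ]
```

View pics/side1.png

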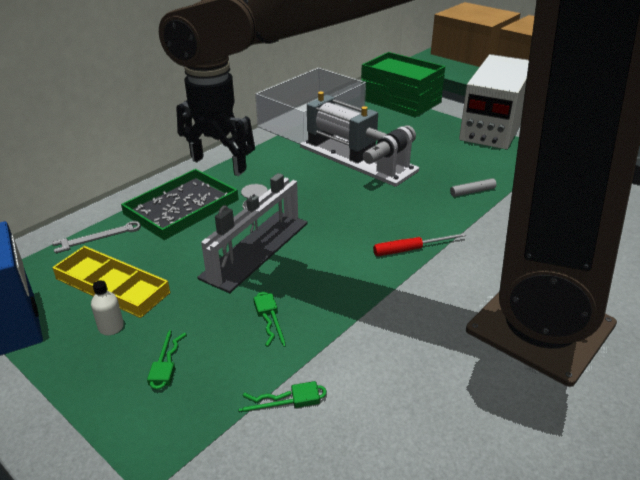

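The gripper is open above the large clip at about (215,160), with its fingers straddling the rail. I'll go down part of the way and check that the pose settles.

```bash
python3 -m inch '[[0,0,0,0.03,0],[0,0,0,0.06,0],[0,0,0,0.06,0],[0,0,0,0.06,0]]'
python3 - <<'E'
from h import *
s=ctrl.get_state(); print(s["eef_pos"],s["time"],delta(s["eef_pos"],yaw(s),[.5222,.2528,.105],99.65).round(4))
E
```

```text
time: 3.67
eef_pos: [0.5206, 0.2506, 0.1596]
tcp_rot: [0.645, 0.764, -0.002, -0.001]
contact_force: [0.3, 0.4, 0.3]
opening: 0.998
finger_force: 0.0
[0.52058804 0.250581   0.15958736] 3.6667 [ 0.0019  0.002   0.0546 -0.0382]
```

```bash
python3 -m inch '[[0,0.001,0.001,0.03,0],[0,0.001,0.001,0.055,0],[0,0.001,0.001,0.055,0],[0.4,0.001,0.001,0.055,0],[0.6,0.001,0.001,0.055,0]]' 60
python3 -m inch '[[1,0,0,0,0],[1,0,0,0,0],[1,0,0,0,0],[1,0,0,0,0],[1,0,0,0,0]]' 80
python3 -m inch '[[1,0,0,0,0],[1,0,0,0,0],[1,0,0,0,0]]'
python3 - <<'E'
from h import *
s=ctrl.get_state(); print(s["eef_pos"],s["time"],yaw(s))
E
```

```text
time: 4.08
eef_pos: [0.5246, 0.2523, 0.1092]
tcp_rot: [0.646, 0.764, 0.002, 0.001]
contact_force: [1.3, 0.3, 1.4]
opening: 0.746
finger_force: 0.0
time: 4.5
eef_pos: [0.5235, 0.2523, 0.1077]
tcp_rot: [0.645, 0.764, 0.001, 0.001]
contact_force: [-0.1, -0.9, 4.7]
opening: 0.172
finger_force: 78.6
time: 4.75
eef_pos: [0.5235, 0.2523, 0.1077]
tcp_rot: [0.645, 0.764, 0.001, 0.001]
contact_force: [-0.9, -0.1, 5.6]
opening: 0.172
finger_force: 78.6
[0.52352861 0.25226987 0.10772273] 4.75 99.60955205677624
```

Gripped: the opening is about 15 mm. I'll lift slowly and look.

```bash
python3 -m inch '[[1,0,0,-0.02,0],[1,0,0,-0.045,0],[1,0,0,-0.075,0],[1,0,0,-0.105,0],[1,0,0,-0.14,0]]'
python3 -m inch '[[1,0,0,-0.02,0],[1,0,0,-0.02,0],[1,0,0,-0.02,0]]'
python3 - <<'E'
from h import *
p=ctrl.read_camera("side"); cv2.imwrite("pics/side2.png",cv2.resize(p["pixels"][60:300,120:440,::-1],(800,600)))
s=ctrl.get_state(); print(s["eef_pos"],s["time"],yaw(s))
pos=s["eef_pos"];y=yaw(s)
for t,ty in(([.50,.10,.262],135),([.50,-.08,.262],170),([.512+.008,-.192,.26],180)):
    print(delta(pos,y,t,ty).round(4)); pos=np.array(t);y=ty
E
```

```text
time: 5.17
eef_pos: [0.5215, 0.2517, 0.2453]
tcp_rot: [0.645, 0.764, -0.002, -0.001]
contact_force: [0.5, 0.2, -1.8]
opening: 0.173
finger_force: 79.1
time: 5.42
eef_pos: [0.5231, 0.2522, 0.2669]
tcp_rot: [0.645, 0.764, 0.001, 0.001]
contact_force: [0.9, -1.3, -2.1]
opening: 0.177
finger_force: 79.1
[0.52212584 0.25185921 0.26478314] 5.4667 99.60250597161105
[-1.46000e-01 -4.71000e-02  2.80000e-03 -3.53975e+01]
[ -0.1273  -0.1273  -0.     -35.    ]
[-3.910e-02 -1.068e-01  2.000e-03 -1.000e+01]
```

View pics/side2.png

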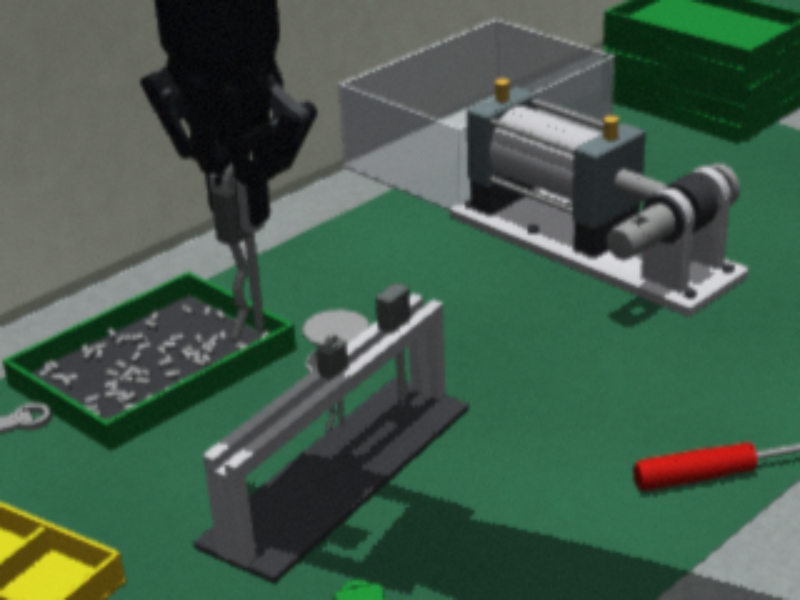

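The clip hangs straight in the gripper, head at about (228,205) and legs down to (262,330) in the crop. The small clip (332,355) and the plain pin (393,308) are undisturbed. Now I'll carry it over to the pin.

```bash
python3 -m inch '[[1,-0.146,-0.047,0,-35.4],[1,-0.146,-0.047,0,-35.4],[1,-0.146,-0.047,0,-35.4],[1,-0.146,-0.047,0,-35.4],[1,-0.146,-0.047,0,-35.4]]'
python3 -m inch '[[1,-0.127,-0.127,0,-35],[1,-0.127,-0.127,0,-35],[1,-0.127,-0.127,0,-35],[1,-0.127,-0.127,0,-35],[1,-0.127,-0.127,0,-35]]'
python3 - <<'E'
from h import *
s=ctrl.get_state(); print(s["eef_pos"],s["time"],yaw(s),delta(s["eef_pos"],yaw(s),[.504,-.192,.23],180).round(4))
E
```

```text
time: 5.88
eef_pos: [0.4987, 0.0959, 0.2626]
tcp_rot: [0.396, 0.918, -0.002, -0.002]
contact_force: [0.1, 1.3, -1.5]
opening: 0.171
finger_force: 79.2
time: 6.3
eef_pos: [0.4937, -0.0795, 0.2629]
tcp_rot: [0.125, 0.992, 0.001, -0.003]
contact_force: [0.1, 0.6, -0.0]
opening: 0.171
finger_force: 79.2
[ 0.49372858 -0.07954561  0.26287   ] 6.3 165.58308803426797 [ -0.0379  -0.1064   0.0329 -14.4169]
```

```bash
python3 -m inch '[[1,-0.038,-0.106,0.03,-12],[1,-0.038,-0.106,0.03,-12],[1,-0.038,-0.106,0.03,-12],[1,-0.038,-0.106,0.03,-12],[1,-0.038,-0.106,0.03,-12]]'
python3 -m inch '[[1,0,0,0,0],[1,0,0,0,0],[1,0,0,0,0],[1,0,0,0,0]]'
python3 - <<'E'
from h import *
s=ctrl.get_state(); print(s["eef_pos"],s["time"],yaw(s),delta(s["eef_pos"],yaw(s),[.504,-.192,.23],180).round(4))
E
```

```text
time: 6.72
eef_pos: [0.5034, -0.1909, 0.232]
tcp_rot: [0.025, 1.0, 0.002, -0.003]
contact_force: [0.0, 1.3, -1.6]
opening: 0.174
finger_force: 79.1
time: 7.05
eef_pos: [0.5055, -0.189, 0.2366]
tcp_rot: [0.023, 1.0, -0.0, 0.0]
contact_force: [-0.2, 0.9, -0.3]
opening: 0.172
finger_force: 79.1
[ 0.50550123 -0.18903912  0.23658988] 7.05 177.3962796005885 [ 1.4000e-03 -3.0000e-03  6.6000e-03 -2.6037e+00]
```

```bash
python3 -m inch '[[1,0.0015,-0.003,0.015,-2.6],[1,0.0015,-0.003,0.024,-2.6],[1,0.0015,-0.003,0.024,-2.6],[1,0.0015,-0.003,0.024,-2.6]]'
python3 - <<'E'
from h import *
import json
p=ctrl.read_camera("side");t=ctrl.read_camera("top")
s=ctrl.get_state(); e=s["eef_pos"]; print(e,s["time"],yaw(s))
M=R.from_quat(s["tcp_rot"]).as_matrix()
im=p["pixels"][:,:,::-1].copy()
B=(330,90,430,180)
c=cv2.resize(im[B[1]:B[3],B[0]:B[2]],(640,576),interpolation=cv2.INTER_CUBIC)
cv2.imwrite("pics/side3.png",c)
tip=e+M@[-.008,0,.0917-.0]; print("pred tip",tip,proj(p,tip),proj(t,tip),"hole mouth",proj(p,[.512,-.192,.1]))
print([ (r["at"],round(r["score"],2)) for r in ctrl.tip_of("leg_tip",p)[:4]])
print([ (r["at"],round(r["score"],2)) for r in ctrl.tip_of("hole",p)[:2]])
E
```

```text
time: 7.38
eef_pos: [0.5033, -0.1924, 0.2116]
tcp_rot: [0.001, 1.0, 0.001, -0.001]
contact_force: [-0.8, -0.6, -0.7]
opening: 0.177
finger_force: 79.3
[ 0.50395824 -0.19297569  0.21283943] 7.4833 179.88000765327706
pred tip [ 0.51201675 -0.19301947  0.12114456] [376.08155166 138.66214796] [470.13137081 189.53053623] hole mouth [375.35440426 147.17410937]
[([286.9, 347.5], 0.78), ([239.5, 407.9], 0.71), ([377.2, 139.0], 0.69), ([168.5, 331.9], 0.64)]
[([377.0, 138.2], 0.67)]
```

View pics/side3.png

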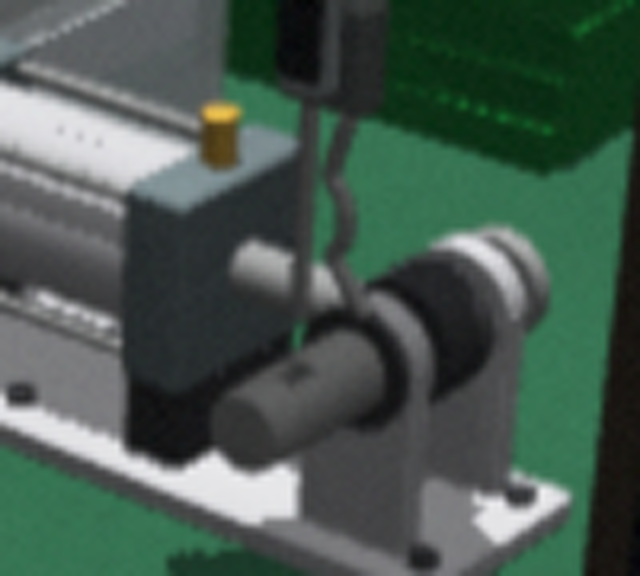

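The straight leg's tip is at crop (298,312), directly above the cross-hole at (297,374). That agrees with the predicted pixels to about 1 px. The bent leg lies on the robot side. I'll lower it in steps and watch the force.

```bash
python3 -m inch '[[1,0.0007,0.0008,0.01,0],[1,0.0007,0.0008,0.018,0],[1,0.0007,0.0008,0.024,0],[1,0.0007,0.0008,0.03,0],[1,0.0007,0.0008,0.03,0]]'
python3 -m inch '[[1,0,0,0.003,0],[1,0,0,0.006,0],[1,0,0,0.006,0]]'
```

```text
time: 8.0
eef_pos: [0.5023, -0.1918, 0.1801]
tcp_rot: [0.001, 1.0, 0.001, -0.001]
contact_force: [0.3, -0.4, -1.6]
opening: 0.176
finger_force: 79.1
time: 8.25
eef_pos: [0.5027, -0.1922, 0.1757]
tcp_rot: [0.001, 1.0, 0.0, -0.0]
contact_force: [-0.1, -0.8, -1.3]
opening: 0.174
finger_force: 79.3
```

The tip is about 17 mm into the hole with no contact force. Next I push down over the shaft.

```bash
python3 -m inch '[[1,0,0,0.004,0],[1,0,0,0.008,0],[1,0,0,0.012,0],[1,0,0,0.015,0],[1,0,0,0.015,0]]' 110
python3 -m inch '[[1,0,0,0.003,0],[1,0,0,0.006,0],[1,0,0,0.009,0],[1,0,0,0.012,0],[1,0,0,0.012,0]]'
```

```text
time: 8.67
eef_pos: [0.5026, -0.1921, 0.1603]
tcp_rot: [0.001, 1.0, 0.0, -0.001]
contact_force: [1.2, -0.3, -0.9]
opening: 0.169
finger_force: 108.6
time: 9.08
eef_pos: [0.5037, -0.1929, 0.1537]
tcp_rot: [0.001, 1.0, -0.0, -0.0]
contact_force: [-6.4, 1.9, 17.3]
opening: 0.169
finger_force: 111.6
```

```bash
python3 -m inch '[[1,0,0,0.003,0],[1,0,0,0.006,0],[1,0,0,0.008,0],[1,0,0,0.008,0]]'
python3 -m inch '[[1,0,0,0.002,0],[1,0,0,0.004,0],[1,0,0,0.006,0],[1,0,0,0.006,0],[1,0,0,0.006,0]]'
```

```text
time: 9.42
eef_pos: [0.5026, -0.1925, 0.1406]
tcp_rot: [0.001, 1.0, -0.0, -0.0]
contact_force: [-1.0, -1.5, -1.7]
opening: 0.173
finger_force: 108.5
time: 9.83
eef_pos: [0.503, -0.192, 0.1347]
tcp_rot: [0.001, 1.0, 0.0, -0.0]
contact_force: [-0.4, -0.2, -1.5]
opening: 0.169
finger_force: 108.7
```

It snapped over (17 N, then about 0) and is at the home height. Now I'll release, retreat upward and look.

```bash
python3 -m inch '[[0.5,0,0,0,0],[0.5,0,0,0,0],[0.5,0,0,0,0],[0.4,0,0,0,0],[0.4,0,0,0,0]]' 20
python3 -m inch '[[0.3,0,0,-0.02,0],[0.3,0,0,-0.05,0],[0.3,0,0,-0.09,0],[0.3,0,0,-0.12,0],[0.3,0,0,-0.12,0]]'
python3 -m inch '[[0.3,0,0,-0.04,0],[0.3,0,0,-0.04,0],[0.3,0,0,-0.04,0],[0.3,0,0,-0.04,0]]'
python3 - <<'E'
from h import *
p=ctrl.read_camera("side"); im=p["pixels"][90:180,330:430,::-1]
print(proj(p,[.512,-.192,.127]),proj(p,[.512,-.192,.043]))
cv2.imwrite("pics/side4.png",cv2.resize(im,(640,576),interpolation=cv2.INTER_CUBIC))
w=cloud(p); q=w[(w[...,2]>.125)&(w[...,2]<.19)&(abs(w[...,0]-.505)<.04)&(abs(w[...,1]+.192)<.02)]; print(q.min(0),q.max(0),np.percentile(q[:,2],[5,95]))
print(ctrl.get_state()["eef_pos"])
E
```

```text
time: 10.25
eef_pos: [0.5033, -0.1924, 0.1357]
tcp_rot: [0.001, 1.0, -0.0, 0.0]
contact_force: [0.6, -0.4, -0.5]
opening: 0.596
finger_force: 0.0
time: 10.67
eef_pos: [0.5063, -0.1942, 0.2642]
tcp_rot: [0.001, 1.0, -0.004, 0.006]
contact_force: [0.5, 0.3, 0.3]
opening: 0.699
finger_force: 0.0
time: 11.0
eef_pos: [0.5029, -0.1923, 0.2949]
tcp_rot: [0.001, 1.0, -0.0, 0.0]
contact_force: [-0.6, -0.4, -1.2]
opening: 0.702
finger_force: 0.0
[375.94431281 136.47879396] [374.15178132 168.978221  ]
[ 0.47923308 -0.20050603  0.12515752] [ 0.51866862 -0.17818277  0.18092893] [0.12905937 0.17386574]
[ 0.50254385 -0.19207996  0.2939746 ]
```

View pics/side4.png

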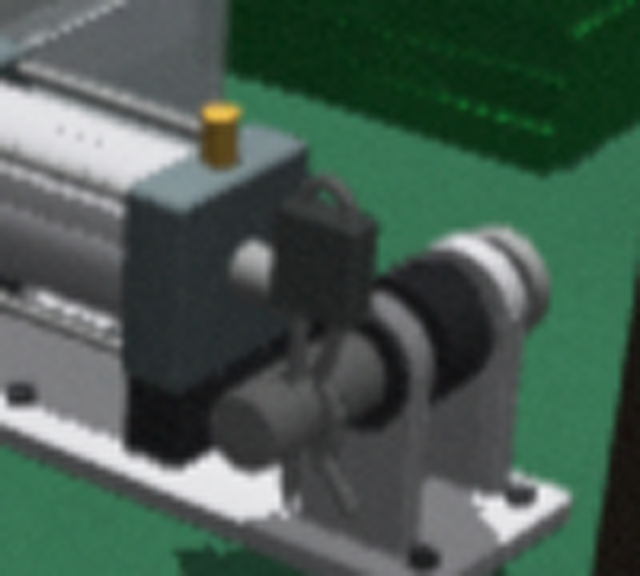

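The clip stands upright on the pin: head at about (325,250), straight leg through the hole and out below at (290,490), bent leg around the near side and pinched in below. The cloud's top at 0.18 m matches the home height. The gripper is clear, so I'm handing in.

```bash
python3 -c "
from plant import ctrl
print(ctrl.sign_off())"
```

```text
the job is handed in; nothing more can be done
None
```

The large R-clip is on the clevis pin, snapped over the shaft, upright and at its home height; the small clip was left in the rack, and I handed the job in at about 11 s (no verdict came back).

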